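# Set the sliding vee to its next hole and lay the gear shaft

## Task

The shaft stand is set too short for the gear shaft. Press its spring button, draw the sliding vee gently out and stop where the button pops up through the next hole, without forcing the button against the edge of a hole; then lay the gear shaft from its wooden cradle into the two vees, its two thin ends resting in them. Leave the stand locked and the other parts on the bench where they are.

Things in the scene. Friction and masses are not known exactly. Their poses are not given: they have to be found in the camera images.
- stand: Shaft stand bolted to the bench: a grey square outer tube 44 mm wide, lying level along the stand's own y from y = -150 to +15 mm, its top face 60 mm above the bench. Origin on the bench under the tube's centre line. The fixed vee stands at y = -135. An aluminium inner tube slides out of the +y end and carries the sliding vee, a pull tab and the spring button.
- first_hole (a point): Centre of the hole in the tube's top face where the button sits at the start (stand y = -85 mm). The top has two 20 mm square holes joined by a 9 mm slot; the next hole is 46 to 70 mm further towards the stand's +y (it differs from stand to stand and is not measured). The slot goes on 10 to 34 mm past that hole, where the button would not lock.
- rest (a joint): How far the inner tube (sliding vee, tab and button together) is drawn out along the stand's +y, in m: about 0 at the start, 0.044 to 0.072 locked in the next hole, 0.080 at the end. It has 2.5 N of friction and stays where it is left; 2 to 5 N more while the button rubs under the tube wall. 2 mm of play either way in a hole. Over 15 N on the edge of a hole harms it.
- button (a joint): How far the spring button is pressed, in m: 0 up (locked when in a hole), 0.010 at its stop; 4.5 N to start, 9 N fully down. Below its head is a 16 mm square plunger, 3 mm proud of the tube in a hole and clear of the 4 mm tube wall when pressed 0.0075 or more. Let go between holes it rises only to about 0.0065 and rides under the wall; at a hole it springs up if nothing holds its head.
- button_head (a point): Centre of the button's round head: dark steel, 19 mm diameter, 18 mm tall; its underside is 16 mm above the tube's top face when the button is up. It can be pressed from above, or pinched and pressed. It moves with the inner tube and the button.
- tab_top (a point): Middle of the top edge of the pull tab: an upright aluminium plate at the outer end of the inner tube, 12 mm thick along the stand's y, 40 mm wide across, standing 65 mm clear above the inner tube, its top 115 mm above the bench and 55 mm outward of the sliding vee (43 mm free between them).
- fixed_seat (a point): Fixed vee (90 degrees, 12 mm thick along the stand's y): the point where the axis of a laid shaft end lies, 135 mm above the bench. The vee's tips are 8 mm higher.
- sliding_seat (a point): The same point for the sliding vee, which moves with the inner tube. 161 mm from the fixed seat at the start, 205 to 233 mm once set.
- shaft_mid (a point): Middle of the gear shaft, on its axis (its own x). Steel, 274 mm long, about 0.6 kg, alike both ways round: a 24 mm neck in the middle (44 mm long, the place to grip), on each side a 32 mm thick part with a 45 mm gear (40 to 62 mm from the middle), and from 90 to 137 mm a thin 18 mm end. At the start it lies level in its wooden cradle, its axis 55 mm above the bench.
- cradle: Low wooden cradle under the shaft, 240 x 58 mm along its own x and y, fixed; two wooden vees near its ends, 112 mm from the middle, tips 64 mm above the bench. Origin on the bench under its centre.
- bearing: A loose bearing ring, 62 mm across, 18 mm high, lying on the bench. A bystander. Origin under its centre.
- gear_ring: A loose gear ring, 80 mm across, 14 mm high, lying on the bench. A bystander. Origin under its centre.
- bolt_jar: A jar of bolts, 66 mm across, 95 mm high. A bystander. Origin under its centre.

How it is judged:
By the outcome, as a careful person would: the job done as asked, in the order asked, and still so for the second after the job is handed in, with the robot touching nothing.
It also fails if it takes over 72 s, if anything falls off the work surface, if the arm or the gripper's body presses on something with over 40 N, if the wrist force passes 120 N, or if a joint passes its speed limit or range.

## Robot

A 6-joint arm with a two-finger parallel gripper is mounted at the origin on the work surface. World frame = base frame: x ahead of the robot, y to its left, z up, the work surface at z = 0. Lengths are in m, angles in rad, forces in N, time in s.
With the tool pointing down it reaches from about 0.35 to 0.975 m from the base axis. Payload 4.9 kg.
Tool frame: the origin (TCP) lies at the very end of the fingers, on their centre line; the grasp point (between the pads) lies 19 mm behind it; z points along the fingers, y is the line along which they close (so a half turn about z gives the same grasp; the last joint's range is limited). The gripper opens to 85 mm and grips with 20 to 120 N. Pads are 22 mm wide; open, the fingers measure 114 mm over their backs; the gripper's body (76 mm by 85 mm) begins 54 mm behind the grasp point. The pads swing forward as they close: fully open they stand 13 mm farther back than shut.
Start: joints at [-1.325, 0.053, 1.613, -0, 1.476, -0.119], TCP at [0.223, -0.584, 0.231] pointing down, gripper open.
Joint ranges: [-3.01, 3.01], [-1.01, 2.22], [0.06, 2.58], [-1.02, 4.17], [0.09, 2.62], [-3.14, 3.14]. Speed limits (rad/s): [2.57, 2.57, 3.14, 3.14, 3.14, 3.14].

## Interface

Orientations are given as a rotation vector (axis times angle).
In Python, from station import * gives the robot as it stands.
- The arm moves only by the shell command python3 -m crank 'ROWS' [OPENING] [FORCE]. ROWS is JSON, a list of rows, each an object with "offset": the shift along the tool's x, y, z in m, a list of three; "twist": the turn, a rotation vector about the tool's x, y, z in degrees, a list of three. In form: [{"offset": [x, y, z], "twist": [rx, ry, rz]}, ...]. A call has 1 to 20 rows; each row is the pose to reach, as a shift and turn from the pose commanded when the call began, along the tool's axes at that moment; what a row does not reach only later rows make up. A row lasts 1/8 s, in which the tool goes at most 62.5 mm and 10.7 degrees, less where a joint would pass 70% of its speed; a pose out of reach is approached as far as the arm can. A call with a gripper value outside its range is refused whole. OPENING is the opening, from 0 (shut) to 1 (fully open), set as the call begins (- or left out, the last holds). The fingers move at their own pace and stop on an object; FORCE is the grip in N (left out, the last holds). Time passes only in rows, so rows that repeat a pose let the fingers close. It gives the time, the measured TCP pose, the force, the opening and the grip force at its end, in the units of the state.
- get_obs(): the state, without advancing time (a new reading comes with each control period).
- get_image(name): name is "side" or "top" or "wrist"; returns the picture (420x560x3 uint8, red, green, blue); there is no depth.
- get_calibration(name): a dict with "intrinsics" (3x3 intrinsics, pixels), "world_from_camera" (4x4, takes a point from camera to world coordinates); the wrist camera has in their place "tool_from_camera" (4x4, takes a point from camera to tool coordinates, whose origin is the TCP and whose axes are the flange's). Camera axes: x right, y up, looking along -z (the intrinsics and any distortion apply to the point x, -y, -z); pixel columns grow to the right and rows downward; lengths in m; the calibration is good to about 2 mm. A picture is of the moment at which its call begins: read the wrist's pose just before it. get_calibration takes no time and is no camera call.
- finish_job(): hands the job in; it is judged then, once.
Trained networks look in the newest picture that a camera, given by its name, has taken for a name from the list of things; names that differ only in an ending like _2 or _b are one class to them, and where a whole thing is asked for, a point or a joint stands for the part that bears it (a point fixed in the world has none). Each returns a list of dicts, best first, with "confidence" (0 to 1); they miss things now and then, are a little off and sometimes report something else, mostly with a low value. They report only what shows in the picture. A call takes as long as a camera call.
- cut_out(query, camera): "region" (420x560 bool, what is visible of it) and "rect" ([centre column, centre row, width, height] in pixels, round what is visible of it).
The state is a dict: "t": time; "q": joint angles; "dq": joint speeds; "effort": joint torques, N m; "tool_pos": TCP position; "tool_rot": TCP orientation; "contact_force": force on the tool from outside, world axes, zero at the start; "wrist_torque": the same for the moment, N m; "opening": finger opening in m; "grip_force": force on a finger pad.
Only numpy, scipy, OpenCV 4.12 (cv2) and the standard library are available. Lean on these libraries where they do the work, as an engineer would, in place of code of your own. Each camera call takes 0.05 s, during which the arm holds its last target. There are 200 camera calls.

## Working session

There is one attempt and no reset: what is moved stays moved. The work goes in short steps, Python scripts to look and compute and a shell command to move; the robot and the scene stay as the last step left them, time stands still between calls to the robot, and variables do not carry over. Pictures are saved under pics/ and viewed, at most 10 in all, crops included, and the job is handed in when it is done.

```bash
mkdir -p pics; ls
cat > h.py <<'E'
from station import *
import numpy as np, cv2
from scipy.spatial.transform import Rotation as R
def cam(name,obs=None):
    c=get_calibration(name)
    if 'world_from_camera' in c: return np.array(c['intrinsics']),np.array(c['world_from_camera']),c
    o=obs or get_obs(); T=np.eye(4);T[:3,:3]=R.from_rotvec(o['tool_rot']).as_matrix();T[:3,3]=o['tool_pos']
    return np.array(c['intrinsics']),T@np.array(c['tool_from_camera']),c
def ray(K,T,u,v):
    d=np.array([(u-K[0,2])/K[0,0],-(v-K[1,2])/K[1,1],-1.]); return T[:3,3],T[:3,:3]@d
def atz(K,T,u,v,z):
    o,d=ray(K,T,u,v); return o+d*(z-o[2])/d[2]
def proj(K,T,p):
    q=np.linalg.inv(T)@np.append(p,1); return K[0,0]*q[0]/-q[2]+K[0,2],K[1,1]*-q[1]/-q[2]+K[1,2]
def save(name,f,obs=None):
    im=get_image(name); cv2.imwrite('pics/'+f,im[:,:,::-1]); return im
E
python3 - <<'E'
from h import *
np.set_printoptions(precision=4,suppress=True)
o=get_obs();print(o)
ims=[]
for n in ['top','side']:
    K,T,c=cam(n);print(n,K,T,[k for k in c]);im=save(n,n+'0.png')
    for q in ['stand','button_head','tab_top','shaft_mid','cradle','fixed_seat','sliding_seat','bearing','gear_ring','bolt_jar']:
        for r in cut_out(q,n)[:2]: print(n,q,round(r['confidence'],2),np.round(r['rect'],1))
E
```

```text
pics
{'t': 0.0, 'q': array([-1.325 ,  0.0533,  1.6143, -0.    ,  1.476 , -0.119 ]), 'dq': array([-0.0001, -0.0013,  0.0002,  0.0007, -0.0003,  0.0003]), 'effort': array([ -0.0001, -39.3685, -37.017 ,  -0.0001,   0.0072,   0.    ]), 'tool_pos': array([ 0.2228, -0.5833,  0.2301]), 'tool_rot': array([-3.0875, -0.5694,  0.0002]), 'contact_force': array([-0.4043,  0.9096,  0.7619]), 'wrist_torque': array([ 0.0063, -0.0113,  0.0434]), 'grip_force': 0.0, 'opening': 0.08546788663543006}
top [[385.6097   0.     282.0113]
 [  0.     385.6097 212.256 ]
 [  0.       0.       1.    ]] [[ 0.0285  0.9729 -0.2295  0.4695]
 [-0.9996  0.0273 -0.0083 -0.0441]
 [-0.0018  0.2296  0.9733  0.9078]
 [ 0.      0.      0.      1.    ]] ['intrinsics', 'world_from_camera']
top stand 0.63 [204.9 274.9 118.   47.1]
top tab_top 0.75 [191.8 267.4  94.7  29.5]
top tab_top 0.59 [287.4 167.6  30.6  40.5]
top shaft_mid 0.69 [343.5 270.1  39.8 108.9]
top shaft_mid 0.56 [345.8 268.9  29.9 128.3]
top cradle 0.98 [341.4 270.9  40.2 111.7]
top fixed_seat 0.87 [202.6 275.3 120.8  45.6]
top sliding_seat 0.66 [189.4 266.9  89.
[... 295 characters left out ...]
  0.       0.       1.    ]] [[-0.8068  0.3398 -0.4832  0.3325]
 [-0.5908 -0.4613  0.662   0.4251]
 [ 0.0021  0.8196  0.5729  0.5025]
 [ 0.      0.      0.      1.    ]] ['intrinsics', 'world_from_camera']
side stand 0.68 [282.2 317.1 146.1 158. ]
side button_head 0.65 [258.6 257.9  32.8  28. ]
side button_head 0.6 [312.  295.   16.6  28.4]
side tab_top 0.7 [264.8 341.2 107.3 114. ]
side cradle 0.65 [369.7 234.7 125.2  70.3]
side cradle 0.22 [281.4 317.6 138.8 163.3]
side fixed_seat 0.58 [282.5 319.  136.4 161. ]
side fixed_seat 0.34 [190.8 271.8  44.3  36.2]
side bearing 0.57 [258.4 258.2  32.7  28. ]
side gear_ring 0.85 [192.1 270.8  45.9  35.4]
side bolt_jar 0.98 [232.6 214.5  36.6  55. ]
```

View pics/top0.png

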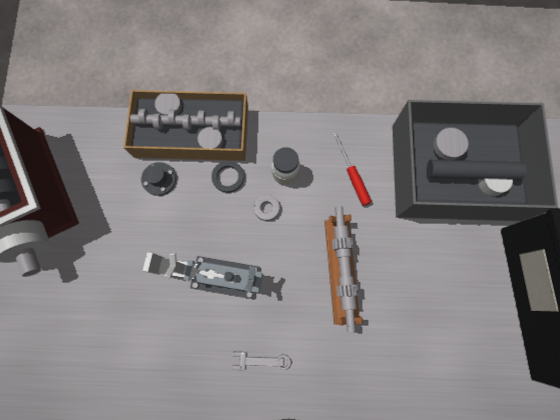

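View pics/side0.png

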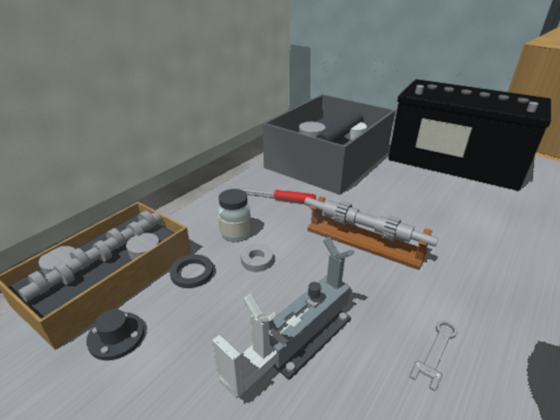

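The top view shows the stand with its tab near (152,262), button near (229,276) and fixed vee near (262,283). The shaft lies in its cradle at (343,270), between (339,210) and (351,328). The side view agrees.

```bash
python3 - <<'E'
import cv2
a=cv2.imread('pics/top0.png');b=cv2.imread('pics/side0.png')
A=cv2.resize(a[240:310,135:285],None,fx=5,fy=5,interpolation=cv2.INTER_CUBIC)[:,:750]
B=cv2.resize(b[235:395,205:365],None,fx=1.55,fy=1.55)
cv2.imwrite('pics/c0.png',A)
E
python3 - <<'E'
from h import *
np.set_printoptions(precision=4,suppress=True)
K,T,c=cam('top')
for n,u,v,z in [('tab',152,262,.115),('button',229,276.5,.094),('fix',262,283,.135),('shaftA',339,208,.055),('shaftB',351.5,330,.055),('mid',345,270,.055)]:
    print(n,atz(K,T,u,v,z))
print(get_calibration('wrist'))
E
```

```text
tab [0.5441 0.2262 0.115 ]
button [0.5206 0.0695 0.094 ]
fix [ 0.5072 -0.0022  0.135 ]
shaftA [ 0.6842 -0.1663  0.055 ]
shaftB [ 0.4184 -0.1914  0.055 ]
mid [ 0.5443 -0.1787  0.055 ]
{'intrinsics': array([[372.9923,   0.    , 283.7909],
       [  0.    , 372.9923, 215.7111],
       [  0.    ,   0.    ,   1.    ]]), 'tool_from_camera': array([[-0.0003,  0.9517,  0.3069,  0.0778],
       [ 1.    ,  0.0003, -0.    , -0.0001],
       [-0.0001,  0.3069, -0.9517, -0.1417],
       [ 0.    ,  0.    ,  0.    ,  1.    ]])}
```

View pics/c0.png

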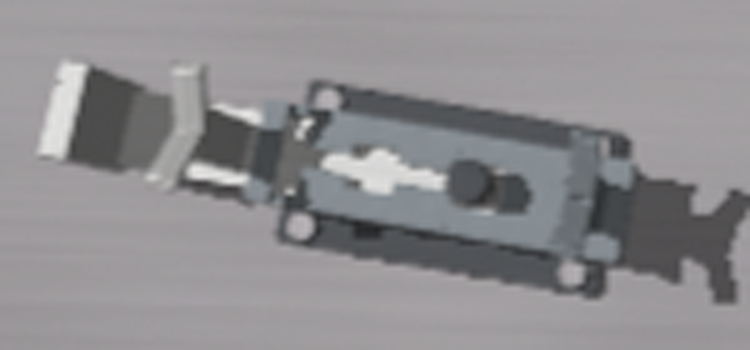

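```bash
cat >> h.py <<'E'
def rel(p,xdir,o=None):
    """offset & twist to put TCP at p, tool z down, tool x along xdir"""
    o=o or get_obs(); R0=R.from_rotvec(o['tool_rot']).as_matrix()
    x=np.array([xdir[0],xdir[1],0.]);x/=np.linalg.norm(x);z=np.array([0,0,-1.]);Rt=np.c_[x,np.cross(z,x),z]
    return (R0.T@(np.array(p)-o['tool_pos'])*1000).round(1), np.degrees(R.from_matrix(R0.T@Rt).as_rotvec()).round(1)
E
python3 - <<'E'
from h import *
np.set_printoptions(precision=4,suppress=True)
K,T,c=cam('top')
tab=atz(K,T,147.4,262,.115);b=atz(K,T,228.6,276,.094);h2=atz(K,T,210.6,274,.06)
d=(tab-b)[:2];L=np.linalg.norm(d);d/=L;print(tab,b,h2,L,d,(h2-b)[:2]@d)
o=get_obs();print(R.from_rotvec(o['tool_rot']).as_matrix())
print(rel([b[0],b[1]+.02,.2],d),rel([b[0],b[1]+.02,.2],-d))
E
```

```text
[0.5439 0.2357 0.115 ] [0.5216 0.0704 0.094 ] [0.5269 0.1146 0.06  ] 0.16680400684452062 [0.1336 0.991 ] 0.04455274365853615
[[ 0.9342  0.3567  0.    ]
 [ 0.3567 -0.9342 -0.    ]
 [ 0.      0.     -1.    ]]
(array([ 519.4, -523.4,   31.3]), array([  0. ,  -0. , -61.4])) (array([ 519.4, -523.4,   31.3]), array([ -0. ,  -0. , 118.6]))
```

```bash
python3 -m crank '[{"offset":[260,-260,15],"twist":[0,0,-30]},{"offset":[260,-260,15],"twist":[0,0,-30]},{"offset":[260,-260,15],"twist":[0,0,-30]},{"offset":[260,-260,15],"twist":[0,0,-30]},{"offset":[260,-260,15],"twist":[0,0,-30]},{"offset":[519,-523,31],"twist":[0,0,-61.4]},{"offset":[519,-523,31],"twist":[0,0,-61.4]},{"offset":[519,-523,31],"twist":[0,0,-61.4]},{"offset":[519,-523,31],"twist":[0,0,-61.4]},{"offset":[519,-523,31],"twist":[0,0,-61.4]},{"offset":[519,-523,31],"twist":[0,0,-61.4]},{"offset":[519,-523,31],"twist":[0,0,-61.4]},{"offset":[519,-523,31],"twist":[0,0,-61.4]},{"offset":[519,-523,31],"twist":[0,0,-61.4]},{"offset":[519,-523,31],"twist":[0,0,-61.4]}]' 0.5 40
python3 - <<'E'
from h import *
o=get_obs();im=save('wrist','w1.png')
print(o['tool_pos'],o['q'],o['opening'])
for q in ['button_head','tab_top','stand']:
    for r in cut_out(q,'wrist')[:2]: print(q,r['confidence'],r['rect'])
E
```

```text
t: 2.98
tool_pos: [0.6039, 0.2743, 0.1923]
tool_rot: [2.365, 2.067, 0.001]
contact_force: [-1.0, -0.2, 0.3]
opening: 0.0428
grip_force: 0.0
[0.60392866 0.27427529 0.19232011] [ 3.14317912e-01  1.66205540e-01  1.55618147e+00 -2.80470947e-04
  1.41870629e+00  4.48382514e-01] 0.04275443707167658
tab_top 0.74 [212.1, 318.6, 76.6, 164.8]
stand 0.84 [222.5, 320.4, 95.4, 169.9]
```

View pics/w1.png

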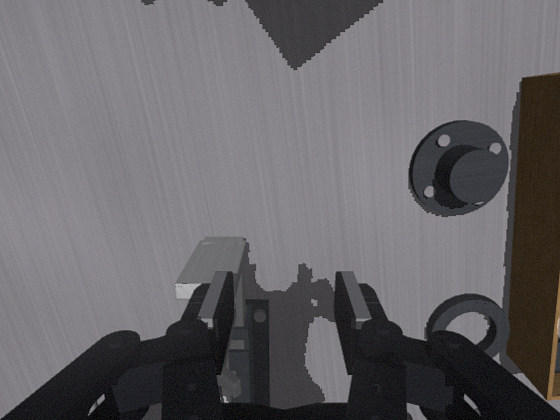

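The wrist view shows the tool overshot past the stand, with the tab at (210,265), because I gave the offsets in mm instead of m. Nothing was touched, so I'm recomputing in metres.

```bash
sed -i 's/\*1000).round(1)/*1).round(4)/' h.py
python3 - <<'E'
from h import *
o=get_obs();print(o['tool_pos'],o['dq'].round(3))
print(rel([.5246,.0905,.2],[.1336,.991]))
E
```

```text
[0.6030608  0.27301461 0.19140443] [-0.032 -0.042  0.027 -0.003  0.002  0.   ]
(array([-0.1913, -0.0537, -0.0083]), array([-0.1,  0.1,  0.1]))
```

```bash
python3 -m crank '[{"offset":[-0.095,-0.027,-0.008],"twist":[0,0,0]},{"offset":[-0.19,-0.054,-0.008],"twist":[0,0,0]},{"offset":[-0.191,-0.054,-0.008],"twist":[0,0,0]},{"offset":[-0.191,-0.054,-0.008],"twist":[0,0,0]},{"offset":[-0.191,-0.054,-0.008],"twist":[0,0,0]},{"offset":[-0.191,-0.054,-0.008],"twist":[0,0,0]}]'
python3 - <<'E'
from h import *
o=get_obs();im=save('wrist','w2.png')
print(o['tool_pos'],o['dq'].round(3))
for q in ['button_head','tab_top','stand']:
    for r in cut_out(q,'wrist')[:2]: print(q,r['confidence'],r['rect'])
E
```

```text
t: 3.92
tool_pos: [0.5245, 0.0906, 0.2007]
tool_rot: [2.365, 2.068, 0.001]
contact_force: [-0.9, -0.2, -0.1]
opening: 0.0428
grip_force: 0.0
[0.52446511 0.09063728 0.20066785] [ 0.015  0.017 -0.006 -0.002  0.002 -0.002]
button_head 0.86 [284.7, 230.4, 23.8, 40.6]
button_head 0.18 [286.6, 123.5, 100.8, 246.9]
tab_top 0.72 [286.9, 125.3, 97.9, 247.6]
stand 0.6 [285.0, 174.8, 99.6, 346.0]
```

View pics/w2.png

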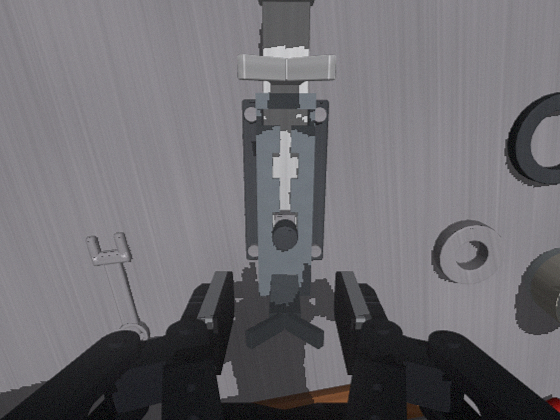

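Run:
```python
import cv2
a=cv2.imread('pics/w2.png')[95:270,235:335]
cv2.imwrite('pics/c2.png',cv2.rotate(cv2.resize(a,None,fx=4.5,fy=4.5,interpolation=cv2.INTER_NEAREST),cv2.ROTATE_90_CLOCKWISE)[:, :])
```

```text
(no output)
```

View pics/c2.png

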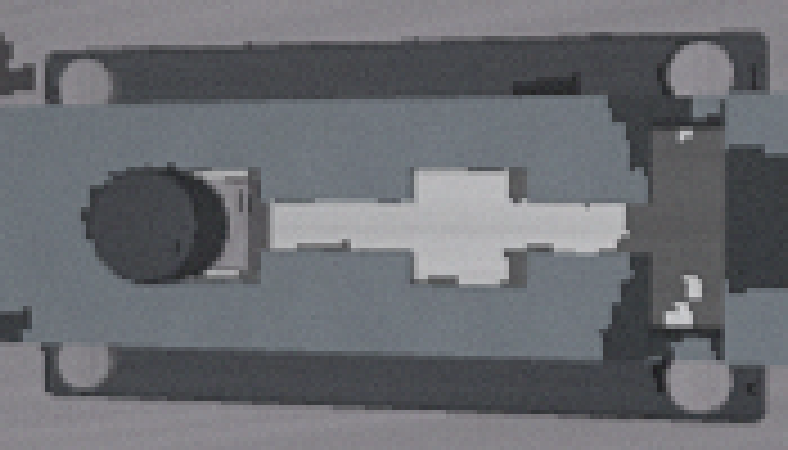

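Run:
```python
from h import *
np.set_printoptions(precision=4,suppress=True)
o=get_obs();K,T,c=cam('wrist',o)
d=np.array([.1336,.991]);n=np.array([.991,-.1336])
P=lambda x,y,z:atz(K,T,235+y/4.5-.4,270-x/4.5-.4,z)
pts=dict(h2l=(413,225,.06),h2r=(526,225,.06),h1r=(260,225,.06),btop=(138,225,.094),slotend=(628,225,.06),top=(520,168,.06),bot=(520,286,.06))
for k,v in pts.items():
    p=P(*v);print(k,p,p[:2]@d,p[:2]@n)
print('tcp',o['tool_pos'][:2]@d,o['tool_pos'][:2]@n, T[:3,3])
```

```text
h2l [0.5265 0.1089 0.06  ] 0.17824180400427783 0.50726532620184
h2r [0.5291 0.1279 0.06  ] 0.1974788108029269 0.507237805028458
h1r [0.5229 0.0817 0.06  ] 0.15086904417667418 0.5073044866843957
btop [0.5216 0.0722 0.094 ] 0.14121044253295906 0.507265328892319
slotend [0.5313 0.1445 0.06  ] 0.21417559866506422 0.5072139179862333
top [0.5195 0.1282 0.06  ] 0.1964692788272498 0.49769060552097144
bot [0.5391 0.1256 0.06  ] 0.19648589484148798 0.5174575866855705
tcp 0.16020843889288278 0.5074974335905628 [0.5341 0.1687 0.3419]
```

The wrist close-up shows hole 2 at crop x 413–526, hole 1's edge at x=260 and the button centred at (138,225). The hole spacing comes out at about 46.6 mm. I'm going down to pinch the head across the tube.

```bash
python3 -m crank '[{"offset":[-0.019,0,0.04],"twist":[0,0,0]},{"offset":[-0.019,0,0.085],"twist":[0,0,0]},{"offset":[-0.019,0,0.115],"twist":[0,0,0]},{"offset":[-0.019,0,0.1235],"twist":[0,0,0]},{"offset":[-0.019,0,0.1235],"twist":[0,0,0]},{"offset":[-0.019,0,0.1235],"twist":[0,0,0]}]'
python3 -m crank '[{"offset":[0,0,0],"twist":[0,0,0]},{"offset":[0,0,0],"twist":[0,0,0]},{"offset":[0,0,0],"twist":[0,0,0]},{"offset":[0,0,0],"twist":[0,0,0]},{"offset":[0,0,0],"twist":[0,0,0]}]' 0.1 40
```

```text
t: 4.88
tool_pos: [0.523, 0.0715, 0.0787]
tool_rot: [2.364, 2.066, 0.004]
contact_force: [0.3, -0.4, 0.2]
opening: 0.043
grip_force: 0.0
t: 5.5
tool_pos: [0.5226, 0.0713, 0.0776]
tool_rot: [2.365, 2.066, 0.003]
contact_force: [2.1, -0.0, 4.9]
opening: 0.017
grip_force: 39.0
```

```bash
python3 -m crank '[{"offset":[0,0,0.003],"twist":[0,0,0]},{"offset":[0,0,0.006],"twist":[0,0,0]},{"offset":[0,0,0.009],"twist":[0,0,0]},{"offset":[0,0,0.009],"twist":[0,0,0]},{"offset":[0,0,0.009],"twist":[0,0,0]}]'
```

```text
t: 6.12
tool_pos: [0.5226, 0.0713, 0.069]
tool_rot: [2.365, 2.066, 0.002]
contact_force: [0.2, 2.0, 8.6]
opening: 0.0176
grip_force: 39.4
```

```bash
python3 -m crank '[{"offset":[0.002,0,0],"twist":[0,0,0]},{"offset":[0.005,0,0],"twist":[0,0,0]},{"offset":[0.008,0,0],"twist":[0,0,0]},{"offset":[0.011,0,0],"twist":[0,0,0]}]'
python3 -m crank '[{"offset":[0.004,0,0],"twist":[0,0,0]},{"offset":[0.008,0,0],"twist":[0,0,0]},{"offset":[0.012,0,0],"twist":[0,0,0]},{"offset":[0.016,0,0],"twist":[0,0,0]},{"offset":[0.020,0,0],"twist":[0,0,0]},{"offset":[0.024,0,0],"twist":[0,0,0]},{"offset":[0.028,0,0],"twist":[0,0,0]},{"offset":[0.032,0,0],"twist":[0,0,0]},{"offset":[0.0345,0,0],"twist":[0,0,0]},{"offset":[0.0355,0,0],"twist":[0,0,0]},{"offset":[0.0355,0,0],"twist":[0,0,0]},{"offset":[0.0355,0,0],"twist":[0,0,0]}]'
python3 - <<'E'
from h import *
o=get_obs();print(o['tool_pos'],o['tool_pos'][:2]@[.1336,.991]);im=save('wrist','w3.png');save('side','s3.png');
E
```

```text
t: 6.62
tool_pos: [0.524, 0.0815, 0.069]
tool_rot: [2.364, 2.066, 0.0]
contact_force: [-0.5, -2.8, 8.1]
opening: 0.0169
grip_force: 39.4
t: 8.12
tool_pos: [0.5289, 0.1168, 0.0691]
tool_rot: [2.364, 2.066, 0.001]
contact_force: [-0.1, -2.4, 7.8]
opening: 0.0176
grip_force: 39.4
[0.52893895 0.1168286  0.0690915 ] 0.18644338634912874
```

View pics/w3.png

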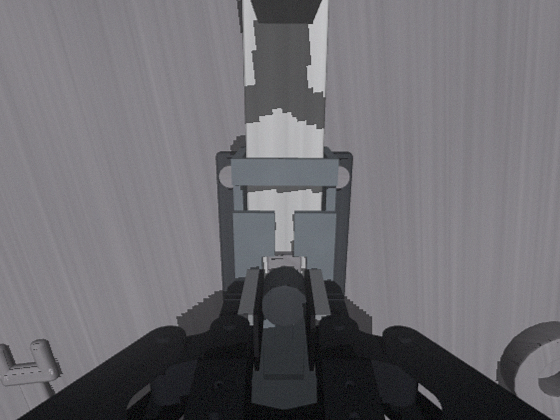

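The wrist view shows the pinched head at (284,290), with the far hole edge just ahead at (284,257), so the button is over hole 2. I'll nudge it slightly, then release.

```bash
python3 -m crank '[{"offset":[0.0005,0,0],"twist":[0,0,0]},{"offset":[0.0005,0,0],"twist":[0,0,0]}]'
python3 -m crank '[{"offset":[0,0,0],"twist":[0,0,0]},{"offset":[0,0,0],"twist":[0,0,0]},{"offset":[0,0,0],"twist":[0,0,0]},{"offset":[0,0,0],"twist":[0,0,0]},{"offset":[0,0,0],"twist":[0,0,0]}]' 0.5
python3 -m crank '[{"offset":[0,0,-0.03],"twist":[0,0,0]},{"offset":[0,0,-0.08],"twist":[0,0,0]},{"offset":[0.01,0,-0.13],"twist":[0,0,0]},{"offset":[0.01,0,-0.13],"twist":[0,0,0]},{"offset":[0.01,0,-0.13],"twist":[0,0,0]}]'
python3 - <<'E'
from h import *
import cv2
o=get_obs();print(o['tool_pos'],o['tool_pos'][:2]@[.1336,.991]);im=save('wrist','w4.png');s=save('side','s4.png')
a=cv2.resize(im[150:320,200:370,::-1],(450,450));b=cv2.resize(s[230:400,190:360,::-1],(350,350));b=cv2.copyMakeBorder(b,0,100,0,0,0)
cv2.imwrite('pics/c4.png',np.hstack([a,b]))
for q in ['button_head']:
  for cm in ['wrist','side']:
    for r in cut_out(q,cm)[:2]: print(q,cm,r['confidence'],r['rect'])
E
```

```text
t: 8.48
tool_pos: [0.529, 0.1172, 0.0691]
tool_rot: [2.364, 2.066, 0.001]
contact_force: [0.5, -2.0, 7.8]
opening: 0.0171
grip_force: 39.4
t: 9.1
tool_pos: [0.5277, 0.1179, 0.0676]
tool_rot: [-2.365, -2.067, 0.0]
contact_force: [1.6, 0.7, -0.2]
opening: 0.0431
grip_force: 0.0
t: 9.72
tool_pos: [0.5289, 0.1278, 0.1974]
tool_rot: [-2.365, -2.067, 0.001]
contact_force: [-0.1, -0.3, -1.3]
opening: 0.0423
grip_force: 0.0
[0.52892937 0.1278007  0.19736229] 0.19731546240605607
button_head wrist 0.96 [284.8, 220.6, 22.7, 39.4]
button_head wrist 0.41 [287.9, 199.5, 102.2, 397.2]
button_head side 0.64 [292.2, 315.0, 16.9, 29.3]
```

View pics/c4.png

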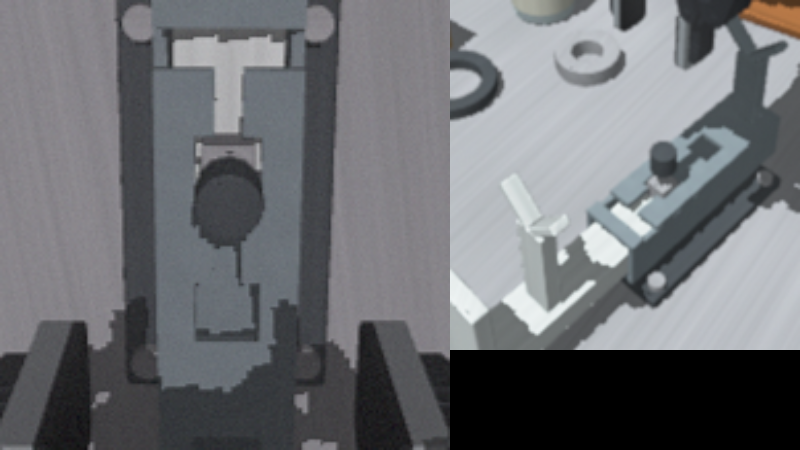

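Run:
```python
from h import *
K,T,c=cam('side')
d=np.array([.1336,.991]);n=np.array([.991,-.1336])
for s,z in [(.1412,.085),(.1877,.085),(.1877,.0785),(.1857,.085),(.1897,.085)]:
    p=np.append(s*d+.5072*n,z);print(s,z,proj(K,T,p))
K,T,c=cam('wrist')
im=cv2.imread('pics/w4.png')
# head top ellipse centre in c4 crop (229,200)
for z in (.094,.0875): 
    p=atz(K,T,200+229*170/450-.3,150+200*170/450-.3,z); print(z,p,p[:2]@d)
```

```text
0.1412 0.085 (np.float64(314.988388227582), np.float64(290.4495985505952))
0.1877 0.085 (np.float64(294.10402610959915), np.float64(307.94902625593085))
0.1877 0.0785 (np.float64(293.9831295008416), np.float64(311.03418011780684))
0.1857 0.085 (np.float64(295.04623558666236), np.float64(307.1595299555888))
0.1897 0.085 (np.float64(293.15765373992184), np.float64(308.7420107278499))
0.094 [0.52774953 0.12035271 0.094     ] 0.1897768750595791
0.0875 [0.52746337 0.11808395 0.0875    ] 0.18749030172323863
```

Run:
```python
from h import *
def head(f,u,v,r=14,th=60):
    g=cv2.cvtColor(cv2.imread('pics/'+f),cv2.COLOR_BGR2GRAY)
    w=g[v-r-6:v+r+6,u-r:u+r]; print(f)
    for row in w[::1]: print(' '.join('%3d'%x for x in row))
head('side0.png',312,293); head('s4.png',292,313)
```

```text
side0.png
162 162 163 163 163 163 163 162 161 160 160 161 162 163 164 164 164 162 162 160 161 162 164 164 164 164 163 165
163 163 163 163 163 163 162 160 160 160 162 162 163 164 164 164 164 161 161 161 163 163 163 163 164 164 163 162
162 163 163 163 164 162 161 161 160 161 162 163 164 164 164 163 162 161 162 163 163 164 164 164 164 164 160 152
163 163 164 163 163 161 160 160 160 162 162 164 164 164 164 162 161 161 162 163 164 163 164 164 163 160 150 141
163 163 164 163 161 160 160 160 161 162 163 164 163 163 161 160 161 162 162 163 164 164 164 164 160 150 142 137
163 163 162 161 161 160 160 161 163 163 163 163 163 161 161 161 162 162 163 163 164 164 164 158 150 142 139 138
164 163 161 160 160 161 161 162 163 163 163 163 162 161 161 162 163 164 164 164 164 159 154 147 141 138 139 138
163 161 160 160 160 160 162 163 163 164 163 162 162 161 163 163 162 163 164 164 160 150 140 138 136 138 138 137
161 160 160 160 161 162 162 163 163 164 162 161 161 152 144 140 138 139 147 155 149 141 137 137 136 136 136 136
160 160 160 161 162 162 162 163 163 162 162 155 140 118 104  98  93  93 107 123 12
[... 7176 characters left out ...]
 160 161 162 162 162 151 128
141 113  92  97 114 168 196 196 212 205 177 164 164 164 164 162 161 161 162 161 161 160 161 162 161 150 121  91
104  94 102 109 127 208 238 228 204 178 165 164 165 165 165 163 161 161 162 162 161 161 162 161 150 122  89  74
 95 106 110 121 169 219 223 195 171 163 163 164 165 165 166 164 162 160 161 161 162 163 162 151 123  90  74  72
106 111 121 169 211 210 182 162 160 161 162 163 164 164 164 163 161 161 160 162 163 162 151 123  90  74  73  74
116 119 168 209 204 175 161 159 160 160 162 163 163 163 163 163 162 160 161 162 161 146 119  95  79  74  74  74
163 169 214 208 174 160 159 160 161 161 161 162 163 163 162 162 162 161 162 161 146 114  95  89  79  74  74  75
```

The side close-up shows the button head at full height over hole 2, with the plunger proud: head top to hole edge is 26 px, against 25 px at the start. So it is locked. Next is the shaft.

Run:
```python
from h import *
print(rel([.5513,-.1788,.21],[.2658,.0251]),get_obs()['t'])
```

```text
(array([-0.3005,  0.064 , -0.0142]), array([-0.1,  0.2, 76.9])) 9.925
```

```bash
python3 -m crank '[{"offset":[-0.04,0.008,-0.014],"twist":[0,0,10]},{"offset":[-0.09,0.018,-0.014],"twist":[0,0,20]},{"offset":[-0.14,0.03,-0.014],"twist":[0,0,30]},{"offset":[-0.19,0.04,-0.014],"twist":[0,0,40]},{"offset":[-0.24,0.05,-0.014],"twist":[0,0,50]},{"offset":[-0.275,0.058,-0.014],"twist":[0,0,60]},{"offset":[-0.295,0.063,-0.014],"twist":[0,0,70]},{"offset":[-0.3,0.064,-0.014],"twist":[0,0,76.9]},{"offset":[-0.3,0.064,-0.014],"twist":[0,0,76.9]},{"offset":[-0.3,0.064,-0.014],"twist":[0,0,76.9]}]' 1
python3 - <<'E'
from h import *
o=get_obs();im=save('wrist','w5.png');print(o['tool_pos'],o['t'])
for q in ['shaft_mid','cradle']:
    for r in cut_out(q,'wrist')[:2]: print(q,r['confidence'],r['rect'])
E
```

```text
t: 11.18
tool_pos: [0.5522, -0.1777, 0.2111]
tool_rot: [-3.137, -0.151, 0.002]
contact_force: [-0.3, -0.1, 0.5]
opening: 0.0853
grip_force: 0.0
[ 0.55217177 -0.1777111   0.21105828] 11.175
cradle 0.75 [284.6, 183.2, 75.1, 289.3]
```

View pics/w5.png

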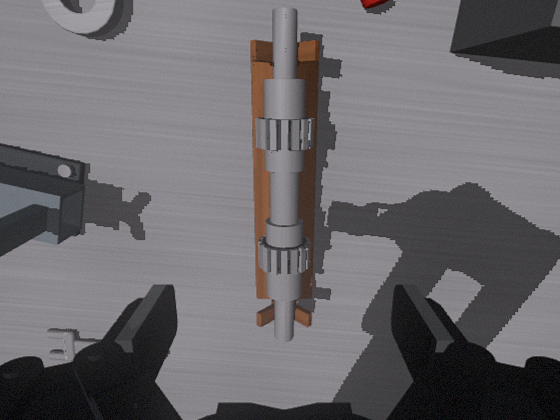

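The wrist view shows the shaft upright in the image: ends at (285,9) and (284,341), neck between rows 171 and 221.

Run:
```python
from h import *
np.set_printoptions(precision=4,suppress=True)
o=get_obs();K,T,c=cam('wrist',o);R0=R.from_rotvec(o['tool_rot']).as_matrix()
for u,v,z in [(285,10,.055),(284,341,.055),(284.5,172,.064),(284.5,220,.066),(284.5,106,.066),(284.5,256,.06)]:
    p=atz(K,T,u,v,z);print(v,p,R0.T@(p-o['tool_pos']))
```

```text
10 [ 0.6877 -0.1656  0.055 ] [0.1358 0.001  0.1566]
341 [ 0.4106 -0.1915  0.055 ] [-0.1425  0.0003  0.1567]
172 [ 0.573  -0.1763  0.064 ] [0.0206 0.0007 0.1476]
220 [ 0.534 -0.18   0.066] [-0.0185  0.0007  0.1456]
106 [ 0.6225 -0.1715  0.066 ] [0.0704 0.0007 0.1456]
256 [ 0.4997 -0.1834  0.06  ] [-0.053   0.0007  0.1516]
```

```bash
python3 -m crank '[{"offset":[-0.001,0.001,0.05],"twist":[0,0,0]},{"offset":[-0.001,0.001,0.1],"twist":[0,0,0]},{"offset":[-0.001,0.001,0.145],"twist":[0,0,0]},{"offset":[-0.001,0.001,0.168],"twist":[0,0,0]},{"offset":[-0.001,0.001,0.173],"twist":[0,0,0]},{"offset":[-0.001,0.001,0.173],"twist":[0,0,0]}]'
python3 -m crank '[{"offset":[0,0,0],"twist":[0,0,0]},{"offset":[0,0,0],"twist":[0,0,0]},{"offset":[0,0,0],"twist":[0,0,0]},{"offset":[0,0,0],"twist":[0,0,0]},{"offset":[0,0,0],"twist":[0,0,0]},{"offset":[0,0,0],"twist":[0,0,0]}]' 0.1 90
```

```text
t: 12.08
tool_pos: [0.5521, -0.1792, 0.0395]
tool_rot: [3.138, 0.149, 0.001]
contact_force: [0.3, -0.2, 0.3]
opening: 0.0854
grip_force: 0.0
t: 12.82
tool_pos: [0.5519, -0.178, 0.0398]
tool_rot: [-3.136, -0.147, -0.0]
contact_force: [-2.1, 5.0, 6.1]
opening: 0.0218
grip_force: 87.8
```

```bash
python3 -m crank '[{"offset":[0,0,-0.02],"twist":[0,0,0]},{"offset":[0,0,-0.06],"twist":[0,0,0]},{"offset":[0,0,-0.11],"twist":[0,0,0]},{"offset":[0,0,-0.15],"twist":[0,0,0]},{"offset":[0,0,-0.16],"twist":[0,0,0]},{"offset":[0,0,-0.16],"twist":[0,0,0]},{"offset":[0,0,-0.16],"twist":[0,0,0]}]'
python3 - <<'E'
from h import *
K,T,c=cam('top')
d=np.array([.1336,.991]);n=np.array([.991,-.1336])
p=.1953*d+.5072*n
print(p,rel([*p,.2],d),get_obs()['contact_force'],get_obs()['wrist_torque'])
save('side','s6.png');save('wrist','w6.png')
E
```

```text
t: 13.7
tool_pos: [0.5499, -0.1785, 0.1954]
tool_rot: [-3.136, -0.148, 0.008]
contact_force: [-0.3, 1.4, -7.9]
opening: 0.0211
grip_force: 89.8
[0.52872728 0.12578038] (array([ 0.0075, -0.3049, -0.0038]), array([ -0.3,   0.1, -76.9])) [-0.30975415  1.42380506 -7.89966256] [ 0.01002367 -0.02604128  0.02942723]
```

```bash
python3 -m crank '[{"offset":[0,-0.01,-0.004],"twist":[0,0,-3]},{"offset":[0,-0.035,-0.004],"twist":[0,0,-9]},{"offset":[0,-0.065,-0.004],"twist":[0,0,-17]},{"offset":[0.002,-0.095,-0.004],"twist":[0,0,-25]},{"offset":[0.003,-0.125,-0.004],"twist":[0,0,-33]},{"offset":[0.004,-0.155,-0.004],"twist":[0,0,-41]},{"offset":[0.005,-0.185,-0.004],"twist":[0,0,-49]},{"offset":[0.006,-0.215,-0.004],"twist":[0,0,-57]},{"offset":[0.006,-0.245,-0.004],"twist":[0,0,-64]},{"offset":[0.007,-0.275,-0.004],"twist":[0,0,-70]},{"offset":[0.0075,-0.295,-0.004],"twist":[0,0,-75]},{"offset":[0.0075,-0.305,-0.004],"twist":[0,0,-77]},{"offset":[0.0075,-0.305,-0.004],"twist":[0,0,-77]},{"offset":[0.0075,-0.305,-0.004],"twist":[0,0,-77]}]'
python3 - <<'E'
from h import *
o=get_obs();im=save('wrist','w7.png');s=save('side','s7.png');print(o['tool_pos'],o['t'],o['wrist_torque'])
d=np.array([.1336,.991]);print(rel([.5287,.1258,.2],d))
b=cv2.resize(s[180:400,150:400,::-1],(400,352));a=cv2.resize(im[:,:,::-1],(400,300));a=cv2.copyMakeBorder(a,0,52,0,0,0)
cv2.imwrite('pics/c7.png',np.hstack([a,b]))
E
```

```text
t: 15.55
tool_pos: [0.5303, 0.1246, 0.2028]
tool_rot: [2.364, 2.068, -0.001]
contact_force: [-0.2, -0.7, -6.9]
opening: 0.0212
grip_force: 89.6
[0.53033775 0.12462386 0.20276174] 15.55 [0.00618388 0.01465357 0.01796758]
(array([ 0.0011, -0.0019,  0.0028]), array([-0.,  0.,  0.]))
```

View pics/c7.png

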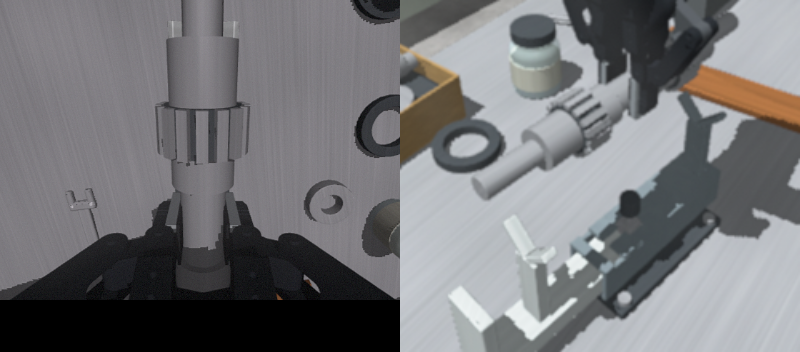

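Both views show the shaft held level along the stand. The visible sliding-vee tips, at (172,25) and (232,25) in the crop, are symmetric about the axis at 203. Now lowering.

```bash
python3 -m crank '[{"offset":[0.001,-0.001,0.02],"twist":[0,0,0]},{"offset":[0.001,-0.001,0.045],"twist":[0,0,0]},{"offset":[0.001,-0.001,0.065],"twist":[0,0,0]},{"offset":[0.001,-0.001,0.074],"twist":[0,0,0]},{"offset":[0.001,-0.001,0.078],"twist":[0,0,0]},{"offset":[0.001,-0.001,0.078],"twist":[0,0,0]},{"offset":[0.001,-0.001,0.078],"twist":[0,0,0]}]'
```

```text
t: 16.52
tool_pos: [0.5302, 0.1264, 0.126]
tool_rot: [2.363, 2.069, 0.003]
contact_force: [0.3, -0.4, -6.3]
opening: 0.0213
grip_force: 89.6
```

```bash
python3 -m crank '[{"offset":[0,0,0.001],"twist":[0,0,0]},{"offset":[0,0,0.002],"twist":[0,0,0]},{"offset":[0,0,0.003],"twist":[0,0,0]},{"offset":[0,0,0.004],"twist":[0,0,0]},{"offset":[0,0,0.004],"twist":[0,0,0]}]'
python3 -m crank '[{"offset":[0,0,0.001],"twist":[0,0,0]},{"offset":[0,0,0.002],"twist":[0,0,0]},{"offset":[0,0,0.002],"twist":[0,0,0]}]'
```

```text
t: 17.15
tool_pos: [0.5296, 0.1263, 0.1209]
tool_rot: [2.364, 2.069, 0.0]
contact_force: [-0.2, 0.2, -6.6]
opening: 0.0213
grip_force: 89.6
t: 17.52
tool_pos: [0.5303, 0.1263, 0.12]
tool_rot: [2.363, 2.068, 0.002]
contact_force: [0.1, -0.6, 0.8]
opening: 0.0213
grip_force: 90.4
```

```bash
python3 -m crank '[{"offset":[0,0,0],"twist":[0,0,0]},{"offset":[0,0,0],"twist":[0,0,0]},{"offset":[0,0,0],"twist":[0,0,0]},{"offset":[0,0,0],"twist":[0,0,0]},{"offset":[0,0,0],"twist":[0,0,0]}]' 0.8
python3 -m crank '[{"offset":[0,0,-0.02],"twist":[0,0,0]},{"offset":[0,0,-0.06],"twist":[0,0,0]},{"offset":[0,0,-0.11],"twist":[0,0,0]},{"offset":[0,0,-0.12],"twist":[0,0,0]},{"offset":[0,0,-0.12],"twist":[0,0,0]},{"offset":[0,0,-0.12],"twist":[0,0,0]}]'
python3 - <<'E'
from h import *
np.set_printoptions(precision=4,suppress=True)
d=np.array([.1336,.991]);n=np.array([.991,-.1336])
o=get_obs();print(o['tool_pos'],o['t'],o['contact_force'])
save('top','t8.png');save('side','s8.png');im=save('wrist','w8.png')
for cm in ['top','side','wrist']:
  K,T,c=cam(cm,o)
  for q in ['shaft_mid','bearing','gear_ring','bolt_jar']:
    for r in cut_out(q,cm)[:1]:
      print(cm,q,r['confidence'],np.round(r['rect'],1))
      if q=='shaft_mid':
        v,u=np.nonzero(r['region']);pc=np.c_[u,v].astype(float);m=pc.mean(0);w=np.linalg.svd(pc-m,full_matrices=False)[2][0];t=(pc-m)@w
        print('axis ends',m+w*t.min(),m+w*t.max())
  S=[np.append((.1953+k)*d+.5072*n,.135) for k in(-.137,0,.137)]
  print(cm,'expected ends/mid',[np.round(proj(K,T,p),1) for p in S])
E
```

```text
t: 18.15
tool_pos: [0.5295, 0.1263, 0.1188]
tool_rot: [2.364, 2.069, 0.0]
contact_force: [-0.8, 0.8, -0.1]
opening: 0.0684
grip_force: 0.0
t: 18.9
tool_pos: [0.5286, 0.1262, 0.2372]
tool_rot: [-2.363, -2.068, 0.003]
contact_force: [0.1, -1.1, 0.2]
opening: 0.0679
grip_force: 0.0
[0.5286 0.1262 0.2372] 18.9 [ 0.1069 -1.1274  0.1652]
top shaft_mid 0.92 [224.9 275.9  83.7  24.6]
axis ends [183.7279 268.2254] [266.0345 280.7739]
top bearing 0.86 [267.6 209.6  32.4  21.9]
top gear_ring 0.57 [229.1 178.4  31.4  33.3]
top bolt_jar 0.96 [286.5 167.6  28.7  38.9]
top expected ends/mid [array([266. , 281.4]), array([198.2, 270.1]), array([131.3, 259. ])]
side shaft_mid 0.6 [280.4 296.4 154.7 122. ]
axis ends [352.301  237.3928] [203.973  351.0496]
side bearing 0.77 [256.6 258.9  29.1  25.9]
side gear_ring 0.77 [191.8 272.4  47.7  34. ]
side bolt_jar 0.64 [256.1 256.6  32.1  23.1]
side expected ends/mid [array([351.1, 239. ]), array([291.3, 285.7]), array([208.6, 350.3])]
wrist shaft_mid 0.92 [287.6 190.6  68.4 380.6]
axis ends [288.8423  -0.148 ] [284.8369 383.0297]
wrist bearing 0.88 [451.1 269.9  61.5  60.3]
wrist gear_ring 0.78 [520.9 170.3  76.8  79.8]
wrist bolt_jar 0.72 [529.  309.9  61.9  94.1]
wrist expected ends/mid [array([285.2, 378.7]), array([285.6, 215.7]), array([286.2, -11.3])]
```

```bash
python3 -c "
from station import *
print(finish_job())"
```

```text
the job is handed in; nothing more can be done
None
```

I drew the stand out about 47 mm to the next hole, where the button popped up and locked. The gear shaft is laid in both vees, the other parts stayed where they were, and the job is handed in at about 19 s; no verdict came back.

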